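# Sweep the spacer rings off the bench riser into the parts bin

### The arm

A 6-joint arm with a two-finger parallel gripper is mounted at the origin on the work surface. World frame = base frame: x ahead of the robot, y to its left, z up, the work surface at z = 0. Lengths are in mm, angles in rad, forces in N, time in s.
With the tool pointing down it reaches from about 300 to 950 mm from the base axis. Payload 3.1 kg.
Tool frame: the origin (TCP) lies at the very end of the fingers, on their centre line; the grasp point (between the pads) lies 19 mm behind it; x points along the fingers, y is the direction in which the jaws open and shut, and the axes are right-handed (so a half turn about x gives the same grasp; the last joint's range is limited). The gripper opens to 85 mm and grips with 20 to 120 N. Pads are 22 mm wide; open, the fingers measure 114 mm over their backs; the gripper's body (76 mm by 85 mm) begins 54 mm behind the grasp point. The pads swing forward as they close: fully open they stand 13 mm farther back than shut.
Start: joints at [1.245, 0.308, 1.634, -0, 1.2, -0.07], TCP at [158.163, 604.662, 231.272] pointing down, gripper open.
Joint ranges: [-3.06, 3.06], [-0.79, 1.96], [0.05, 2.63], [-1.19, 4.34], [0.05, 2.64], [-2.94, 2.94]. Speed limits (rad/s): [2.79, 2.79, 3.14, 3.14, 3.14, 3.14].

### API

Orientations are given as a unit quaternion [w, x, y, z].
In Python, from station import r, vision, status gives the robot as it stands. Calls block until the motion is done:
- r.goto(position, orientation): joint-space move of the TCP to a pose.
- r.move_l(position, attitude=None, rate=150, contact_N=None): straight line of the TCP; attitude=None keeps the orientation; rate is the mean speed in mm/s. With contact_N (N) it stops when the force on the tool has changed by that much, and returns True; else False.
- r.set_joints(angles): joint-space move.
- r.gripper_open() and r.close_gripper(force=None): open the fingers fully, or close them until they stop; force is the grip in N (None keeps the last).
- r.sleep(seconds).
- r.solve_ik(position, orientation): joint angles nearest the present ones, or None.
- vision.snapshot(name): name is "scene" or "side" or "wrist"; returns (picture, depth): 480x640x3 uint8, blue, green, red; 480x640 float32, mm along the optical axis (not along the pixel's ray), 0 where there is no reading.
- vision.calibration(name): a dict with "K" (3x3 intrinsics, pixels), "rvec" (rotation vector, rad) and "tvec" (3), from world to camera coordinates, as OpenCV has them. Camera axes: x right, y down, z forward; pixel columns grow to the right and rows downward; lengths in mm; the calibration is good to about 2 mm. A picture is of the moment at which its call begins: read the wrist's pose just before it. calibration takes no time and is no camera call; for the wrist camera it gives the pose at the moment of the call.
A pose or a line that the arm cannot do raises r.IKError and nothing moves.
- r.hand_in(): hands the job in, once; it reports no verdict.
Trained networks look in the newest picture that a camera, given by its name, has taken for a name from the list of things; names that differ only in an ending like _2 or _b are one class to them, and where a whole thing is asked for, a point or a joint stands for the part that bears it (a point fixed in the world has none). Each returns a list of dicts, best first, with "p" (0 to 1); they miss things now and then, are a little off and sometimes report something else, mostly with a low value. They report only what shows in the picture. A call takes as long as a camera call.
- vision.recognise(camera, thing): "xy" ([column, row] in pixels, amid what is visible of it).
- vision.masks_of(camera, thing): "pixels" (480x640 bool, what is visible of it) and "xy" ([column, row] in pixels, amid what is visible of it).
- vision.mark_of(camera, thing): "xy" ([column, row] in pixels: a listed point, or the origin of a listed thing).
Readings, each from a call of its own:
- status.get_clock(): time.
- status.get_joints(): joint angles.
- status.get_joint_vel(): joint speeds.
- status.get_tau(): joint torques, N m.
- status.get_position(): TCP position.
- status.get_tool_rot(): TCP orientation.
- status.get_wrist_force(): force on the tool from outside, world axes, zero at the start.
- status.get_torque(): the same for the moment, N m.
- status.get_gripper_width(): finger opening in mm.
Only numpy, scipy, OpenCV 4.12 (cv2) and the standard library are available. Lean on these libraries where they do the work, as an engineer would, in place of code of your own. Each camera call takes 0.05 s, during which the arm holds its last target.

### The job

Clear the bench riser for the next job: with the fingertips, sweep the four loose steel spacer rings across the mat and off its open front edge, so that all four drop into the open parts bin tucked under that edge. Only push the rings, gently, never pinch or lift them, and leave everything else, the eyepiece barrel, jar and tweezers on the mat included, where it is.

Things in the scene. Friction and masses are not known exactly. Their poses are not given: they have to be found in the camera images.
- riser: low bench riser, fixed: flat deck 220 mm deep (own x) by 320 mm wide (own y), black ribbed mat on top, mat surface 50 mm above the bench. Origin on the bench under the deck's centre; own +x points to the rear, away from the robot; it may stand turned. Rear and both ends have a 5 mm aluminium rim just outside the deck, 12 mm above the mat. The front edge has no rim.
- riser_edge (a point): middle of the riser's open front edge, at mat height (own x = -110 mm), axes as the riser's.
- riser_mid (a point): centre of the mat, at mat height. Rings, barrel and jar stand from 50 mm in front of it to 20 mm behind it (riser's x), side by side across the width in any order, about 48 mm apart (at least 40 mm) in the riser's y.
- bin: open plastic parts bin, fixed, on the bench in front of the riser: 120 mm deep (x) by 312 mm wide (y), 40 mm high, walls and floor 3 mm. Origin at the centre of its underside, axes parallel to the riser's. Its rear 15 mm is tucked under the deck's open front edge, so whatever slides off that edge drops into it.
- barrel: aluminium eyepiece barrel standing upright on the mat, 30 mm across, 40 mm high; origin at the centre of its underside. Stays.
- jar: small closed white jar with grey lid standing on the mat, 31 mm across, 34 mm high; origin at the centre of its underside. Stays.
- tweezers: steel tweezers lying on the mat along the rear rim, 116 mm long (own y), 9 mm wide, 7 mm high; origin at the centre of their underside, 11 to 14 mm from the rear rim's inner face. Stay.
- screwdriver: small screwdriver with black handle lying on the bench to the left of the riser, 180 mm long (own x), 15 mm thick. Stays.
- dish: glass dish on the bench to the left, 72 mm across, 22 mm high. Stays.
- pliers: pliers with red handles lying on the bench to the right of the riser, 155 mm long (own x), 55 mm wide, 14 mm high. Stay.
- solvent: white plastic bottle standing on the bench to the right, 68 mm across, 175 mm high. Stays.
- ring1: loose steel spacer ring lying flat on the riser's mat: 32 mm outside, 18 mm hole, 10 mm high, about 43 g; origin at the centre of its underside, z axis up through the hole. It slides on the mat when pushed from the side.
- ring2: loose steel spacer ring lying flat on the riser's mat: 32 mm outside, 18 mm hole, 10 mm high, about 43 g; origin at the centre of its underside, z axis up through the hole. It slides on the mat when pushed from the side.
- ring3: loose steel spacer ring lying flat on the riser's mat: 32 mm outside, 18 mm hole, 10 mm high, about 43 g; origin at the centre of its underside, z axis up through the hole. It slides on the mat when pushed from the side.
- ring4: loose steel spacer ring lying flat on the riser's mat: 32 mm outside, 18 mm hole, 10 mm high, about 43 g; origin at the centre of its underside, z axis up through the hole. It slides on the mat when pushed from the side.

How it is judged (in metres and radians):
At the end, for the whole second after the job is handed in: All four rings lie at rest inside the parts bin, each ring's origin within the bin's walls and below its rim (less than 36 mm above the bin's underside); the barrel, jar, tweezers, screwdriver, pliers, bottle and dish are within 10 mm of where they began (x of ring1 in the frame of bin between -0.058 and 0.058 m and y of ring1 in the frame of bin between -0.154 and 0.154 m and z of each of ring1, ring2, ring3, ring4 in the frame of bin below 0.036 m and linear speed of each of ring1, ring2, ring3, ring4 below 0.02 m/s and x of ring2 in the frame of bin between -0.058 and 0.058 m and y of ring2 in the frame of bin between -0.154 and 0.154 m and x of ring3 in the frame of bin between -0.058 and 0.058 m and y of ring3 in the frame of bin between -0.154 and 0.154 m and x of ring4 in the frame of bin between -0.058 and 0.058 m and y of ring4 in the frame of bin between -0.154 and 0.154 m and distance of each of barrel, jar, tweezers, screwdriver, pliers, solvent, dish from where it was at the start of the episode below 0.01 m); the robot touches nothing.
It fails at once if a ring is lifted off the mat (more than 12 mm) (height (world z) of any of ring1, ring2, ring3, ring4 above 0.062 m).
It fails at once if a ring is pinched or pressed hard (more than 15 N between it and the fingers) (contact force between any of ring1, ring2, ring3, ring4 and the fingers above 15 N).
It fails at once if one of the other things is pushed from its place (more than 10 mm) (distance of any of barrel, jar, tweezers, screwdriver, pliers, solvent, dish from where it was at the start of the episode above 0.01 m).
It fails at once if one of the standing things on the riser is tipped (angle between any of barrel, jar's own z axis and vertical above 0.35 rad).
It also fails if it takes over 51 s, if anything falls off the work surface, if the arm or the gripper's body presses on something with over 40 N, if the wrist force passes 120 N, or if a joint passes its speed limit or range.

## Working session

There is one attempt and no reset: what is moved stays moved. The work goes in short steps, each a Python script; the robot and the scene stay as the last script left them, time stands still between calls to the robot, and variables do not carry over. Pictures are saved under pics/ and viewed, and the job is handed in when it is done.

```bash
mkdir -p pics; ls; python3 - <<'E'
from station import r, vision, status
import cv2
print(status.get_clock(),status.get_position(),status.get_tool_rot(),status.get_gripper_width())
for n in ["scene","side","wrist"]:
    p,d=vision.snapshot(n); cv2.imwrite(f"pics/{n}0.png",p)
    c=vision.calibration(n); print(n,c)
print(status.get_clock())
E
```

```text
pics
0.0 [157.89004228 603.86345336 230.01660912] [ 0.70116194  0.08939378  0.70149651 -0.09101281] 85.43454858304855
scene {'K': array([[468.52153017,   0.        , 317.55397673],
       [  0.        , 468.52153017, 239.90757684],
       [  0.        ,   0.        ,   1.        ]]), 'rvec': array([ 1.24535799,  2.48330957, -0.74457728]), 'tvec': array([ 349.30381125, -343.27257145, 1307.9461708 ])}
side {'K': array([[553.613592  ,   0.        , 316.47708461],
       [  0.        , 553.613592  , 239.78330632],
       [  0.        ,   0.        ,   1.        ]]), 'rvec': array([ 2.29722929, -0.52069812,  0.19130199]), 'tvec': array([-500.16430766,  196.4692216 , 1231.10010659])}
wrist {'K': array([[416.82764256,   0.        , 325.70620954],
       [  0.        , 416.82764256, 244.53836157],
       [  0.        ,   0.        ,   1.        ]]), 'rvec': array([-2.31188258, -1.78513696, -0.237171  ]), 'tvec': array([-624.58232924,  -34.1730311 ,  378.3729522 ])}
0.15
```

View pics/scene0.png

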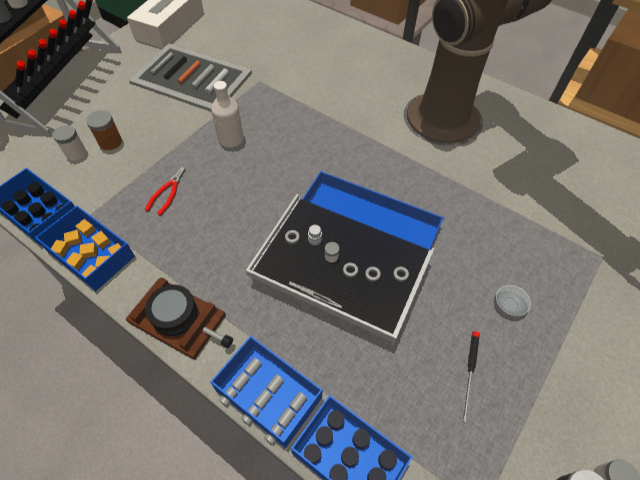

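View pics/side0.png

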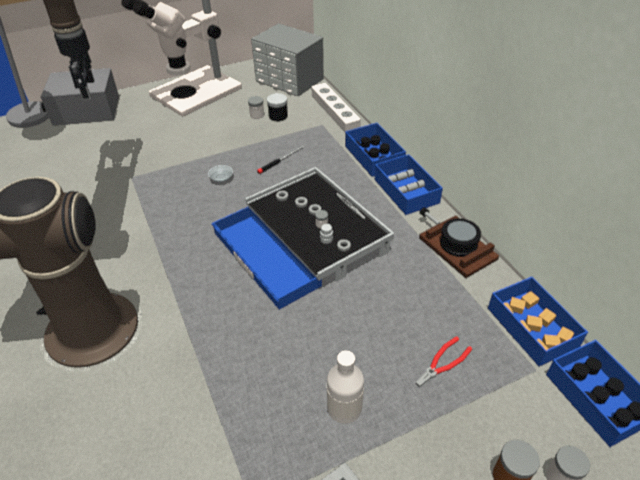

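View pics/wrist0.png

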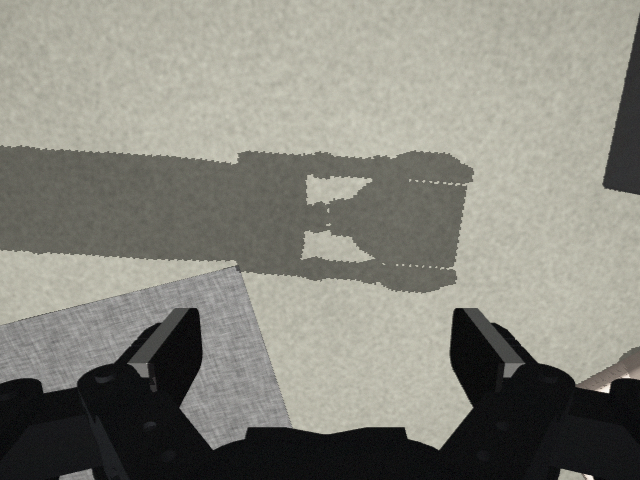

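The scene view shows rings near (292,236), (351,269), (373,273) and (401,273), the jar at (315,234) and the barrel at (332,252). The bin is on the robot side. The side view agrees. Next I'll get positions from the networks.

```bash
cat > h.py <<'E'
from station import r, vision, status
import cv2, numpy as np
def cal(n):
    c=vision.calibration(n); return c["K"],cv2.Rodrigues(c["rvec"])[0],np.array(c["tvec"]).ravel()
def plane(uv,c,z):
    K,R,t=c; d=R.T@np.linalg.inv(K)@np.array([uv[0],uv[1],1.]); o=-R.T@t
    return o+d*(z-o[2])/d[2]
def proj(P,c):
    K,R,t=c; q=(R@np.atleast_2d(P).T).T+t; q=q@K.T; return q[:,:2]/q[:,2:]
E
python3 - <<'E'
from h import *
np.set_printoptions(precision=1,suppress=True)
C={n:cal(n) for n in("scene","side")}
for n in C:
    for th,z in [("ring1",50),("barrel",50),("jar",50),("riser_edge",50),("riser_mid",50),("tweezers",50),("bin",0),("riser",0)]:
        for m in vision.mark_of(n,th): print(n,th,round(m["p"],2),np.array(m["xy"]),plane(m["xy"],C[n],z)[:2])
print(status.get_clock())
E
```

```text
scene ring1 0.61 [290.6 235.4] [592.8 -68.4]
scene ring1 0.53 [399.4 277. ] [539.3 176. ]
scene ring1 0.52 [369.8 278.3] [578.6 128.7]
scene ring1 0.5 [348.8 271.7] [591.7  85.1]
scene barrel 0.73 [310.5 240.1] [576.6 -26.1]
scene barrel 0.54 [316.7 294.4] [673.8  63.1]
scene jar 0.59 [328.9 257.3] [588.1  31.5]
scene riser_edge 0.57 [365.3 221.9] [464.4  42.3]
scene riser_mid 0.95 [340.8 261.8] [582.  58.]
scene riser_mid 0.34 [233.6 138.6] [ 447.5 -367.9]
scene tweezers 0.72 [315.7 293.3] [673.1  60. ]
scene tweezers 0.4 [340.1 262.1] [583.5  57.3]
scene bin 0.73 [372.2 221.4] [420.5  38.3]
scene riser 0.72 [340.3 272.6] [579.4  57.8]
scene riser 0.7 [365.1 223.9] [436.7  28.9]
side ring1 0.6 [283.2 160. ] [599.3 322.4]
side ring1 0.58 [343.5 244. ] [599.2 -55.6]
side ring1 0.53 [282.3 195.8] [536.1 176.8]
side ring1 0.52 [301.  204.2] [566.7 123.7]
side ring1 0.45 [313.9 210.3] [586.8  87.1]
side barrel 0.53 [325.8 236.1] [572.8 -12.2]
side barrel 0.24 [346.  244.5] [603.8 -59.8]
side jar 0.67 [318.9 224.1] [576.1  34.3]
side riser_edge 0.6 [279.  237.1] [468.6  35.3]
side tweezers 0.72 [303.6 201.3] [577.5 131.3]
side bin 0.75 [266.3 257.4] [429.2  31.3]
side riser 0.81 [313.  233.4] [569.5  58.1]
side riser 0.33 [221.9 176.2] [432.2 394. ]
0.95
```

```bash
cat >> h.py <<'E'
from scipy.spatial.transform import Rotation as Ro
def quat(yaw_y):  # tool x down, tool y at angle yaw_y in world xy
    x=np.array([0,0,-1.]); y=np.array([np.cos(yaw_y),np.sin(yaw_y),0]); M=np.column_stack([x,y,np.cross(x,y)])
    q=Ro.from_matrix(M).as_quat(); return np.array([q[3],*q[:3]]),M
E
python3 - <<'E'
from h import *
np.set_printoptions(precision=3,suppress=True)
K,R,t=cal("wrist"); o=-R.T@t
q=np.array(status.get_tool_rot()); M=Ro.from_quat([q[1],q[2],q[3],q[0]]).as_matrix()
p=np.array(status.get_position())
print("tool M",M); print("cam in tool",M.T@(o-p)); print("cam axes in tool",M.T@R.T)
for yaw in np.deg2rad([10,190,100,-80]):
    qq,_=quat(yaw)
    print(np.rad2deg(yaw),r.solve_ik([578,57,250],qq),r.solve_ik([578,57,54],qq))
E
```

```text
tool M [[-0.     0.253  0.967]
 [ 0.     0.967 -0.253]
 [-1.     0.    -0.   ]]
cam in tool [-142.865    0.469  -66.418]
cam axes in tool [[-0.    -0.263  0.965]
 [ 1.    -0.     0.   ]
 [ 0.     0.965  0.263]]
10.0 [ 0.023  0.207  1.722 -0.     1.213 -0.151] [ 0.023  0.45   1.846 -0.     0.845 -0.151]
190.0 None None
100.0 [ 0.023  0.207  1.722 -0.     1.213 -1.722] [ 0.023  0.45   1.846 -0.     0.845 -1.722]
-80.0 [ 0.023  0.207  1.722 -0.     1.213  1.42 ] [ 0.023  0.45   1.846 -0.     0.845  1.42 ]
```

```bash
python3 - <<'E'
from h import *
np.set_printoptions(precision=1,suppress=True)
qq,_=quat(np.deg2rad(100))
r.goto([588,59,250],qq)
r.sleep(0.2)
c=cal("wrist"); p,d=vision.snapshot("wrist"); cv2.imwrite("pics/w1.png",p)
np.savez("w1.npz",K=c[0],R=c[1],t=c[2],d=d)
for th,z in [("ring1",50),("barrel",50),("jar",50),("riser_edge",50),("riser_mid",50)]:
    for m in vision.mark_of("wrist",th): print(th,round(m["p"],2),np.array(m["xy"]),plane(m["xy"],c,z)[:2])
print(status.get_clock(), status.get_position())
E
```

```text
ring1 0.96 [480.8 175.1] [534.8 179.3]
ring1 0.86 [179.4 198.9] [597.3 -61.1]
ring1 0.83 [412.1 207.6] [570.8 130.2]
ring1 0.7 [355.5 219.8] [589.2  85.8]
barrel 0.74 [232.4 175.1] [570.2 -20.2]
jar 0.59 [293.8 199.7] [581.4  32.2]
riser_edge 0.68 [325.1  54.2] [467.5  38.4]
riser_mid 0.81 [328.  202.3] [578.6  60.5]
3.9167 [588.   59.1 250. ]
```

View pics/w1.png

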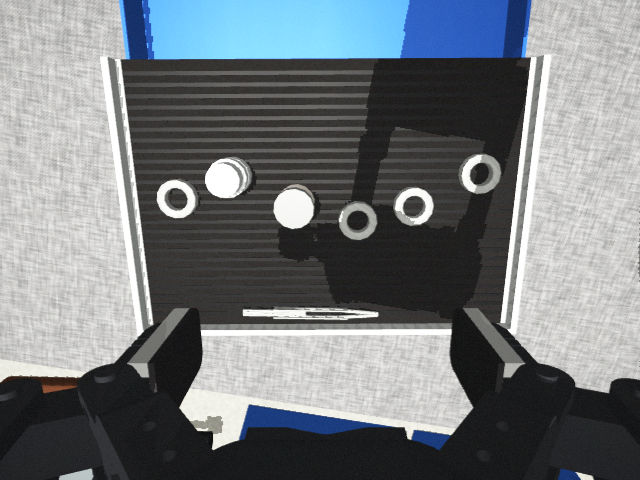

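The wrist view shows rings at about (177,199), (358,221), (414,206) and (480,174). The jar and barrel are at (230,178) and (294,207), the front edge is at row 58, and the tweezers are at (310,313).

```bash
python3 - <<'E'
from h import *
np.set_printoptions(precision=1,suppress=True)
D=np.load("w1.npz"); c=(D["K"],D["R"],D["t"]); d=D["d"]
a=plane((122,58.5),c,50);b=plane((530,57.5),c,50); e=b-a; print(a,b,np.linalg.norm(e),"yaw",np.rad2deg(np.arctan2(-e[0],e[1])))
# depth-based height of barrel/jar & rings
for n in [("ring1")]:
    for m in vision.masks_of("wrist",n):
        ys,xs=np.nonzero(m["pixels"]); (cx,cy),(w,h),an=cv2.fitEllipse(cv2.convexHull(np.column_stack([xs,ys]).astype(np.int32)))
        print(round(m["p"],2),m["xy"],cx,cy,w,h,plane((cx,cy),c,58)[:2])
for th in("barrel","jar"):
    for m in vision.masks_of("wrist",th):
        P=[]
        ys,xs=np.nonzero(m["pixels"]); z=d[ys,xs]
        q=np.linalg.inv(c[0])@np.vstack([xs,ys,np.ones_like(xs)])*z; W=c[1].T@(q-c[2][:,None])
        top=W[:,W[2]>np.percentile(W[2],90)-6]; print(th,round(m["p"],2),top.mean(1),np.ptp(top,axis=1))
print(status.get_clock())
E
```

```text
[ 497.4 -113.    50. ] [442.6 192.1  50. ] 310.02920865395424 yaw 10.18404276708772
0.94 [168.2, 202.1] 176.97259521484375 197.79635620117188 40.095664978027344 41.7986946105957 [595.  -60.6]
0.92 [488.6, 174.9] 478.8816833496094 173.0082550048828 39.5120735168457 43.222686767578125 [533.2 174.3]
0.88 [422.4, 208.0] 412.5829162597656 205.4995880126953 38.64653015136719 39.137794494628906 [567.9 128.3]
barrel 0.93 [568.9 -18.5  92.3] [ 59.3  80.4 307.7]
barrel 0.15 [581.7  34.5  85.2] [ 75.   29.9 313.2]
jar 0.87 [581.6  34.4  85.2] [ 74.8  30.  313.2]
jar 0.49 [533.2 173.6  61.9] [ 31.2 142.3 337.8]
4.0667
```

```bash
cat >> h.py <<'E'
yaw=np.deg2rad(10.2); ex=np.array([np.cos(yaw),np.sin(yaw)]); ey=np.array([-ex[1],ex[0]]); MID=np.array([469,39.2])+110*ex
Q=quat(yaw)[0]
def W(x,y,z): return [*(MID+x*ex+y*ey),z]
def loc(p): v=np.array(p[:2])-MID; return v@ex, v@ey
def push(ring,rate=60):
    x,y=loc(ring); print("ring local",round(x,1),round(y,1))
    xs=x+42
    p=status.get_position()
    r.goto(W(xs,y,112),Q)
    print("down contact",r.move_l(W(xs,y,54),rate=80,contact_N=8), np.round(status.get_position(),1))
    hit=r.move_l(W(-102,y,54),rate=rate,contact_N=8)
    print("push contact",hit,np.round(status.get_position(),1),np.round(loc(status.get_position()),1),np.round(status.get_wrist_force(),2))
    if hit: raise SystemExit
    r.move_l(W(-102,y,112),rate=150)
    print("t",status.get_clock())
E
python3 - <<'E'
from h import *
r.close_gripper(20); print(status.get_gripper_width(),status.get_clock())
push((533.5,175))
p,d=vision.snapshot("wrist"); cv2.imwrite("pics/w2.png",p)
p,d=vision.snapshot("side"); cv2.imwrite("pics/s2.png",p[100:360,150:470].repeat(2,0).repeat(2,1))
E
```

```text
0.082243866612351 4.8333
ring local -22.5 122.2
down contact False [575.2 182.6  54.2]
push contact False [455.2 160.9  53.8] [-102.1  122.2] [ 0.54 -0.53 -0.23]
t 9.9833
```

```bash
ls -la pics
```

```text
total 2936
drwxr-xr-x 2 agent agent   4096 Dec  7 13:51 .
drwxr-xr-x 3 agent agent   4096 Dec  7 13:50 ..
-rw-r--r-- 1 agent agent 422517 Dec  7 13:51 s2.png
-rw-r--r-- 1 agent agent 472744 Dec  7 13:48 scene0.png
-rw-r--r-- 1 agent agent 534391 Dec  7 13:48 side0.png
-rw-r--r-- 1 agent agent 545526 Dec  7 13:50 w1.png
-rw-r--r-- 1 agent agent 536403 Dec  7 13:51 w2.png
-rw-r--r-- 1 agent agent 474433 Dec  7 13:48 wrist0.png
```

View pics/s2.png

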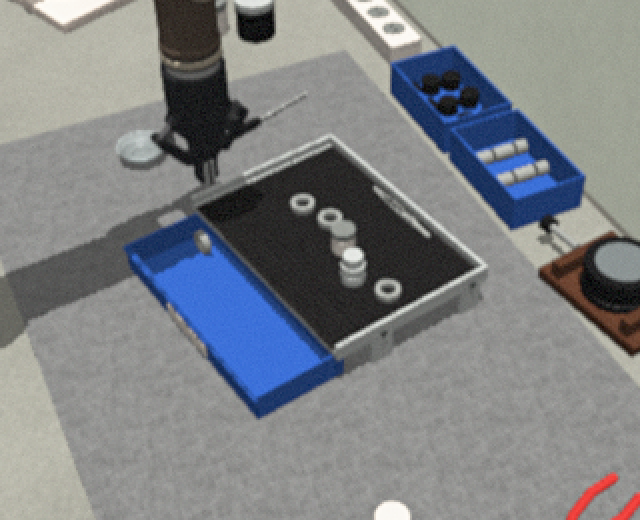

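View pics/w2.png

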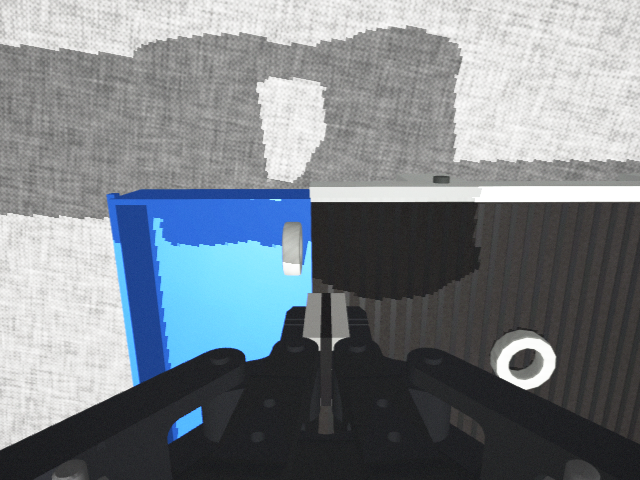

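The side crop shows the first ring in the bin at about (203,242), standing on edge against the rear wall. Everything else is unmoved, so I'll push the next ring the same way.

```bash
python3 - <<'E'
from h import *
push((568.5,128.8))
p,d=vision.snapshot("side"); cv2.imwrite("pics/s3.png",p[100:360,150:470].repeat(2,0).repeat(2,1))
E
```

```text
ring local 3.8 70.6
down contact False [610.3 136.3  54.3]
push contact False [464.3 110.1  53.9] [-102.    70.6] [ 0.42  0.85 -0.72]
t 14.7833
```

View pics/s3.png

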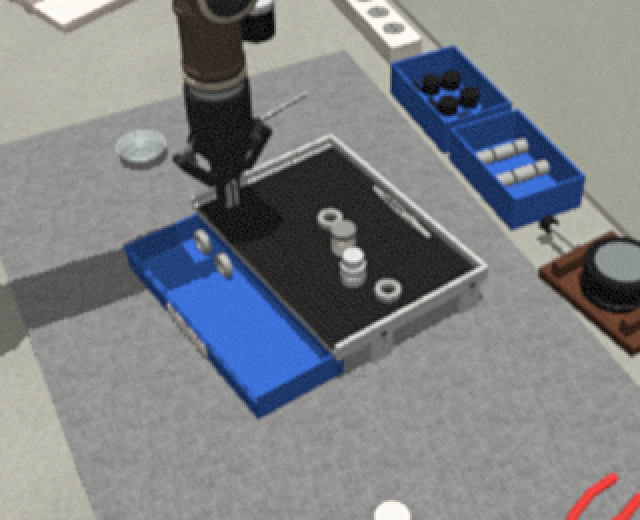

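The second ring is now in the bin beside the first, at about (223,264), also leaning. On to the other two.

```bash
python3 - <<'E'
from h import *
push((589.5,86))
p,d=vision.snapshot("side"); cv2.imwrite("pics/s4.png",p[100:360,150:470].repeat(2,0).repeat(2,1))
r.move_l(W(60,24.5,112),rate=200)
push((595.5,-61))
p,d=vision.snapshot("side"); cv2.imwrite("pics/s5.png",p[100:360,150:470].repeat(2,0).repeat(2,1))
r.goto([560,57,300],quat(yaw+np.pi/2)[0])   # look pose
r.goto([480,40,300],quat(yaw+np.pi/2)[0]); r.sleep(.2)
c=cal("wrist");p,d=vision.snapshot("wrist"); cv2.imwrite("pics/w5.png",p); np.savez("w5.npz",K=c[0],R=c[1],t=c[2],d=d)
p,d=vision.snapshot("scene"); cv2.imwrite("pics/sc5.png",p)
np.set_printoptions(precision=1,suppress=True)
for th in("ring1","barrel","jar","tweezers"):
    for m in vision.masks_of("wrist",th):
        print(th,round(m["p"],2),m["xy"])
print(status.get_clock())
E
```

```text
ring local 16.9 24.7
down contact False [631.3  93.4  54.3]
push contact False [472.5  65.   53.9] [-102.    24.7] [-0.42 -0.54  0.07]
t 19.7833
ring local -3.2 -121.0
down contact False [637.3 -53.7  54.3]
push contact False [498.3 -78.4  53.9] [-102. -121.] [-0.77  0.29  0.4 ]
t 25.3417
ring1 0.79 [450.1, 176.9]
ring1 0.7 [202.0, 179.8]
ring1 0.7 [354.4, 176.7]
ring1 0.64 [394.9, 177.2]
barrel 0.93 [245.9, 283.0]
jar 0.62 [296.1, 297.3]
jar 0.51 [336.3, 260.6]
tweezers 0.72 [295.0, 295.5]
tweezers 0.68 [637.2, 211.3]
27.5083
```

View pics/s5.png

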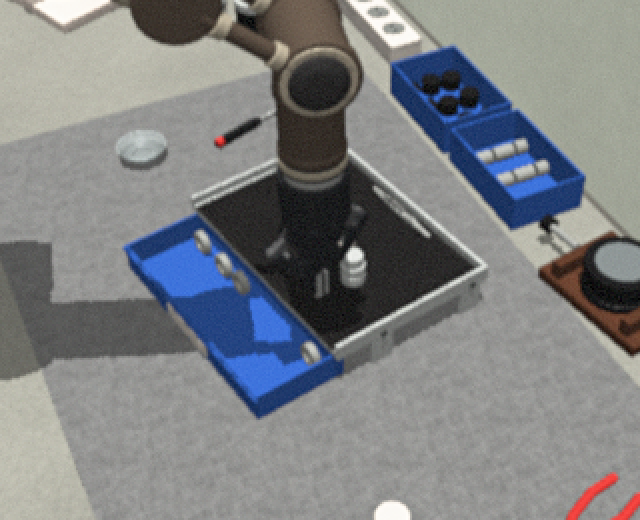

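View pics/w5.png

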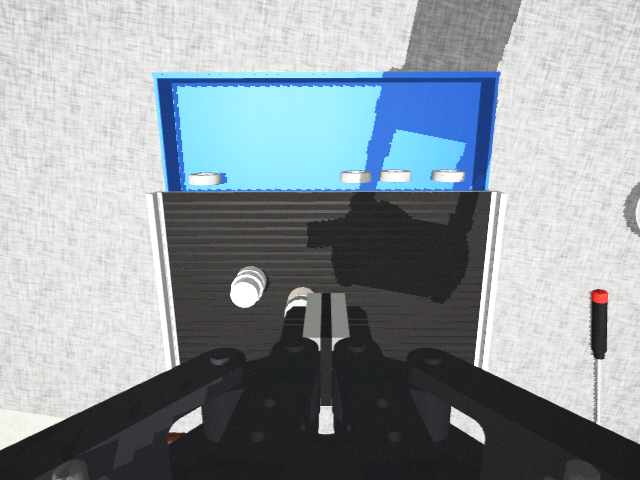

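View pics/sc5.png

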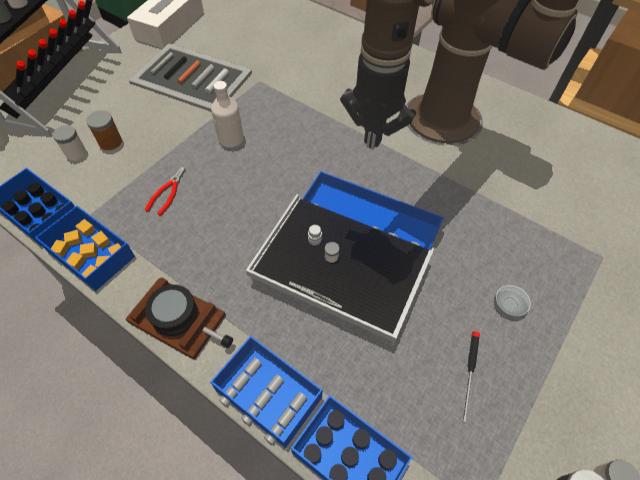

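All four rings are in the bin, leaning near the rear wall at about (202,180), (354,177), (395,177) and (450,177). In the scene view the jar and barrel are still at (315,234) and (332,252). I'll check ring heights from the depth image, whether the rings are still moving, and whether the other things moved.

```bash
python3 - <<'E'
from h import *
np.set_printoptions(precision=1,suppress=True)
D=np.load("w5.npz"); c=(D["K"],D["R"],D["t"]); d=D["d"]
for u,v in [(202,179),(354,177),(395,176),(450,176)]:
    vv,uu=np.mgrid[v-12:v+13,u-22:u+23]; z=d[vv,uu].ravel(); q=np.linalg.inv(c[0])@np.vstack([uu.ravel(),vv.ravel(),np.ones(z.size)])*z
    P=c[1].T@(q-c[2][:,None]); k=(P[2]>8)&(P[2]<46)&(z>0); P=P[:,k]; x=(P[:2].T-MID)@ex
    k2=x<-100; print(u,"ztop",np.percentile(P[2][k2],[5,50,97]),"binx",np.percentile(x[k2]+155,[5,50,95]),"y",np.median(((P[:2].T-MID)@ey)[k2]))
# change check
a=cv2.imread("pics/scene0.png").astype(int);p,_=vision.snapshot("scene")
for n,(x,y) in dict(jar=(315,234),barrel=(332,250),tweezers=(316,295),screw=(472,375),pliers=(165,190),solvent=(228,120),dish=(513,302)).items():
    s=np.s_[y-18:y+18,x-18:x+18]; g=lambda im:cv2.cvtColor(np.uint8(im[s]),6).astype(np.float32)
    print(n,cv2.phaseCorrelate(g(a),g(p),cv2.createHanningWindow((36,36),cv2.CV_32F)))
p2,_=vision.snapshot("wrist"); o=cv2.imread("pics/w5.png"); print("wrist diff",np.abs(p2.astype(int)-o)[160:192].mean(), status.get_clock())
E
```

```text
202 ztop [11.7 31.9 43.3] binx [32.  36.6 46.3] y -120.54608772705579
354 ztop [10.6 31.5 35.1] binx [29.9 33.8 38.9] y 27.716566363725708
395 ztop [11.2 31.4 34.9] binx [28.9 32.9 37.9] y 66.70409152605647
450 ztop [11.6 31.1 35.2] binx [29.1 33.  37.9] y 119.12883778472226
jar ((-0.0005476899599550222, 0.002861041159292199), 0.9900172969073425)
barrel ((-0.02551926730991738, -0.05000983180280372), 0.9724301414357291)
tweezers ((0.0733127965328002, 0.014609801470054862), 0.9844829992011741)
screw ((-0.07158651957396955, 0.021696159767621737), 0.9345775599832888)
pliers ((-0.00459286326759667, -0.015834665761431665), 1.0159937415593936)
solvent ((0.10162192126161074, -0.040350018852894465), 1.0239771549348478)
dish ((0.07046446569836462, -0.04151072783747267), 0.9999103550741701)
wrist diff 5.608121744791666 27.6083
```

```bash
python3 - <<'E'
from h import *
a,_=vision.snapshot("wrist"); r.sleep(0.5); b,_=vision.snapshot("wrist")
D=np.abs(a.astype(int)-b); print(D[160:192,150:500].mean(),D[0:60].mean())
print(r.hand_in(),status.get_clock())
E
```

```text
1.9507738095238096 1.7230989583333334
the job is handed in; nothing more can be done
the job is handed in; nothing more can be done
```

All four rings are in the parts bin and I've handed the job in; the last clock reading before that was 27.6 s (limit 51 s). I swept each ring straight off the front edge with the closed fingertips about 4 mm above the mat. None of the pushes tripped the 8 N contact stop.

- **Rings:** All four lean upright against the bin's rear wall instead of lying flat. By the depth image, three have their tops at about 35 mm, which puts their origins near 19 mm, below the 36 mm limit. The fourth, at y ≈ -120 mm, read about 43 mm at the top. I took that as stray readings from the wall or riser edge and did not check it further. All sit at about 33 to 37 mm in bin x (limit 58 mm). Two pictures 0.5 s apart showed only camera noise at the rings.
- **Everything else:** The jar, barrel, tweezers, screwdriver, pliers, bottle and dish moved 0.1 pixel or less in the scene camera. The arm was well clear of everything when I handed in.
- **Disagreement:** Early position estimates from the scene and side cameras differed by up to about 14 mm, so I used the wrist camera's positions. One network also confused the barrel, jar and tweezers at low confidence; the pictures settled which was which.

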